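# Level the sprung setting plate with its foot and hold the spirit level down

### The job

Pick the spirit level out of the cluttered bin, stand it vial up on the bare part of the hinged plate, lengthways from the hinge towards the edge with the foot, and let go of it. The plate floats on springs, so the level reads true only while you press it down until the foot under the plate stands on its packing plate; turn the foot's round knob (clockwise lengthens the foot) until the bubble, with the level pressed down, lies between the two lines. Finish while still holding the level pressed down gently with the fingers, foot on its packing and bubble centred, without letting go, and leave the two bottles and the jar alone.

Things in the scene. Friction and masses are not known exactly. Their poses are not given: they have to be found in the camera images.
- level: Plain aluminium spirit level, 144 long (x), 24 wide (y), 40 high, 0.25 kg. Origin at the centre of its underside, z up. The 64 mm middle is 24 high and carries the lying yellow vial (14 dia., top at 38.5); the end blocks, 40 long, centred at x = +52 and -52, are full height with flat tops: press there. Grip across the width at the middle. It starts upright in the bin among small parts.
- vial_mid (a point): Middle of the vial, half way between its two black lines (17 apart), 31.5 above the level's underside.
- bubble (a joint): Displacement of the white bubble (11 long) from the vial middle along the level's +x. The bubble goes to the higher end, 6 mm per degree of slope (0.344 m per rad), stops at 16 mm, and settles in about a second. Within 3 mm of the middle it lies between the lines.
- stand: Fixed grey base of the hinged plate, 260 (x) by 220 (y) by 12 high, with two 70 mm high hinge lugs at x = +105. Origin at the centre of its underside, z up; its -x edge (knob side) faces roughly towards the robot.
- plate: Hinged aluminium plate, 235 (x) by 220 (y) by 8. Origin on the hinge axis at mid-thickness, 56 above the bench; runs from x = 0 to -235, y = -110 to 110, top at z = +4, hinges about its y. Springs hold the -x edge 3 degrees up; about 3 N on the level's foot-side end (9 N on its other end) push it down until it stops on its foot. The half y > 0 is bare: room for the level, along the plate's x.
- knob (a joint): Turning of the round knob above the foot, rad, 0 at mid-travel, range -3.2 to 3.2. Grows clockwise seen from above, which lengthens the foot 3.6 mm per rad and so raises the foot edge (foot to hinge 190 mm: plate slope 0.0189 rad per rad of knob). Stays where left; takes 0.12 N m.
- knob_grip (a point): Point to grip the round black knob: on its axis, 30 above the plate's mid-plane, at x = -190, y = -55 of the plate. Knob 42 dia. and 28 high, its underside 10 and its top 38 above the plate's top face; can be gripped at any yaw.
- foot: Levelling foot under the plate below the knob: a 28 mm disc on a screw. Origin at the plate's mid-thickness, on the screw axis.
- pad_thin: Steel packing plate, 90 by 50 by 6 thick, fixed on the base. Origin at the centre of its underside. It lies under the foot or under the other front corner of the plate.
- pad_thick: Steel packing plate, 90 by 50 by 14 thick, fixed on the base, in the other of the two places. With the thin one under the foot the foot is at first too short (its edge sinks too low), with the thick one too long.
- bin: Fixed open steel bin, 280 (x) by 220 (y) by 45 high, walls and floor 4 thick. Origin at the centre of its underside. Besides the level it holds a socket, collar, bolt, brass fitting, rod, flat bar and nut, all along its walls and lower than 45.
- fluid_bottle: Black fluid bottle, 66 dia., 180 high, standing; origin at the centre of its underside. Leave alone.
- jar: White jar, 68 dia., 85 high, standing; origin at the centre of its underside. Leave alone.
- glue_bottle: Small blue bottle, 40 dia., 90 high, standing; origin at the centre of its underside. Leave alone.
There are look-alikes about, which are no part of the job. Of the things shaped like the level, the aluminium one is meant.

How it is judged:
On the way:
1. the level stands upright on the plate, lengthways from hinge to foot edge, and has been let go (contact force between level and plate above 0.8 N and contact force between the fingers and level below 0.1 N and angle between the x axis of level and the x axis of plate, either way round below 0.25 rad and angle between level's own z axis and vertical below 0.12 rad), for 0.2 s.
At the end, for the whole second after the job is handed in: Held through the last second: the fingers press the level (over 2 N) flat onto the plate (over 3 N), lengthways within 0.25 rad of the plate's x; the foot stands on its packing plate (over 0.4 N); and the bubble is within 3 mm of the vial's middle (contact force between the fingers and level above 2 N and contact force between level and plate above 3 N and (contact force between foot and pad_thin above 0.4 N or contact force between foot and pad_thick above 0.4 N) and value of joint bubble between -0.003 and 0.003 m and angle between the x axis of level and the x axis of plate, either way round below 0.25 rad and angle between the z axis of level and the z axis of plate, either way round below 0.03 rad); the arm keeps its last pose, push and grip.
It fails at once if a bottle or the jar is moved more than 30 mm or knocked over (distance of any of fluid_bottle, jar, glue_bottle from where it was at the start of the episode above 0.03 m or angle between any of fluid_bottle, jar, glue_bottle's own z axis and vertical above 0.5 rad).
It fails at once if the fingers push on the level with more than 150 N in all (contact force between the fingers and level above 150 N).
It also fails if it takes over 72 s, if anything falls off the work surface, if the arm or the gripper's body presses on something with over 40 N, if the wrist force passes 120 N, or if a joint passes its speed limit or range.

### The arm

A 6-joint arm with a two-finger parallel gripper is mounted at the origin on the work surface. World frame = base frame: x ahead of the robot, y to its left, z up, the work surface at z = 0. Lengths are in m, angles in rad, forces in N, time in s.
With the tool pointing down it reaches from about 0.375 to 0.9 m from the base axis. Payload 3.1 kg.
Tool frame: the origin (TCP) lies midway between the tips of the shut fingers; the grasp point (between the pads) lies robot.grip_depth behind it (robot.grip_depth is the distance from the TCP to the grasp point, in m); z points along the fingers, y is the line along which they close (so a half turn about z gives the same grasp; the last joint's range is limited). The gripper opens to 87 mm and grips with 3 to 60 N. Pads are 19 mm wide; open, the fingers measure 117 mm over their backs; the gripper's body (75 mm by 190 mm) begins 51 mm behind the grasp point.
Start: joints at [0.928, 0.527, 1.433, -0, 1.181, -0.178], TCP at [0.28, 0.559, 0.223] pointing down, gripper open.
Joint ranges: [-3.08, 3.08], [-0.75, 2.2], [0.22, 2.44], [-1.43, 4.57], [0, 2.65], [-2.85, 2.85]. Speed limits (rad/s): [2.79, 2.79, 3.14, 3.14, 3.14, 3.14].

### API

Orientations are given as a unit quaternion [x, y, z, w].
In Python, from rig import robot gives the robot as it stands.
- The arm moves only by the shell command python3 -m creep [OPENING] [FORCE], which reads ROWS from standard input. ROWS is 1 to 20 rows, one to a line, with the numbers parted by commas; each row has 4 numbers: dx, dy, dz in parts of the range, where 1.0 means 0.8 m, then a turn about the tool's z in parts of the range, where 1.0 means pi rad; each row shifts and turns the commanded pose from where the row before left it, along the tool's axes as they then stand; what a row does not reach is not made up. A row lasts 1/12 s, in which the tool goes at most 0.0417 m and 0.125 rad, less where a joint would pass 70% of its speed; a pose out of reach is approached as far as the arm can. OPENING is the finger opening in m, set as the command begins (- or left out keeps the last). The fingers move at their own pace and stop on an object; FORCE is the grip in N (left out, the last holds). Time passes only in rows, so rows that do not move let the fingers close. It prints the time, the measured TCP pose, the force, the opening and the grip force at its end. No shift or turn number may pass 1 either way. Input that does not fit is refused with a message, and nothing moves.
- robot.get_obs(): the state, without advancing time (a new reading comes with each control period).
- robot.camera(name): name is "side" or "top"; returns a dict with "img" (400x640x3 uint8, red, green, blue), "fx", "fy", "cx", "cy" (pixels), "xyz" and "attitude" of the camera in the world. Camera axes: x right, y down, z forward; pixel columns grow to the right and rows downward; lengths in m; the calibration is good to about 2 mm. A picture is of the moment at which its call begins. There is no depth.
- robot.hand_in(): hands the job in; it is judged then, once.
The state is a dict: "time": time; "q": joint angles; "joint_velocities": joint speeds; "joint_torque": joint torques, N m; "position": TCP position; "tool_rot": TCP orientation; "ft_force": force on the tool from outside, world axes, zero at the start; "moment": the same for the moment, N m; "grip_width": finger opening in m; "grip_force": force on a finger pad.
Only numpy, scipy, OpenCV 4.12 (cv2) and the standard library are available. Lean on these libraries where they do the work, as an engineer would, in place of code of your own. Each camera call takes 0.05 s, during which the arm holds its last target. There are 200 camera calls.

## Working session

There is one attempt and no reset: what is moved stays moved. The work goes in short steps, Python scripts to look and compute and a shell command to move; the robot and the scene stay as the last step left them, time stands still between calls to the robot, and variables do not carry over. Pictures are saved under pics/ and viewed, at most 10 in all, crops included, and the job is handed in when it is done.

```bash
ls; mkdir -p pics; python3 - <<'E'
from rig import robot
import cv2
o=robot.get_obs();print({k:o[k] for k in('time','position','tool_rot','ft_force','grip_width')},robot.grip_depth)
for n in('side','top'):
    c=robot.camera(n);print(n,c['fx'],c['fy'],c['cx'],c['cy'],c['xyz'],c['attitude'])
    cv2.imwrite(f'pics/{n}0.png',c['img'][:,:,::-1])
E
```

```text
pics
{'time': 0.0, 'position': array([0.27912744, 0.55838306, 0.22157576]), 'tool_rot': array([ 2.29831110e-01,  9.73229936e-01, -9.88214413e-04, -4.19598137e-04]), 'ft_force': array([ 1.05912017,  0.50635558, -0.83727592]), 'grip_width': 0.0872790586786343} 0.0187
side 514.1815249734257 514.1815249734257 322.1235622388454 196.19515921479686 [-0.29018496 -1.10690052  1.13802864] [ 0.84745097 -0.29379788  0.13241514 -0.42187188]
top 463.14738924484914 463.14738924484914 319.8660462357226 198.8486261449321 [0.24688137 0.00371197 1.46604817] [-0.69737377  0.71113347 -0.06552455  0.0605438 ]
```

View pics/top0.png

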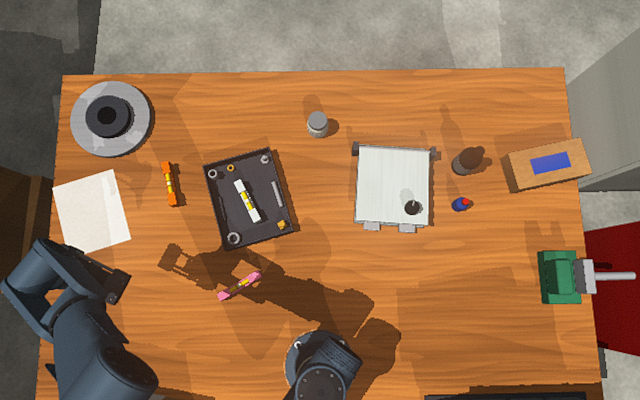

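View pics/side0.png

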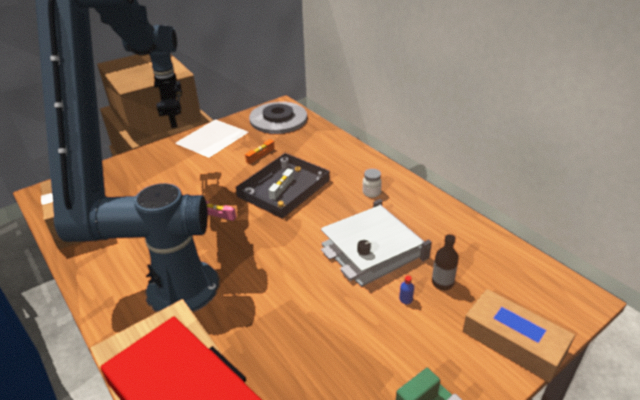

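The top view shows the aluminium level in the bin at about (247,201). The plate spans (357..433, 146..225), its knob is near (412,207) and its hinge is at the top of the image. The orange and pink levels are decoys. I'll enlarge both views for exact pixels.

```bash
python3 - <<'E'
import cv2,numpy as np
def crop(n,x,y,w,h,s): return cv2.resize(cv2.imread(f'pics/{n}0.png')[y:y+h,x:x+w],None,fx=s,fy=s,interpolation=cv2.INTER_CUBIC)
a=np.hstack([crop('top',220,165,60,70,6),crop('top',345,135,70*0+100,105,4)])if 0 else None
A=crop('top',220,170,60,60,5);B=crop('top',345,138,100,100,5)[:,:500]
C=crop('side',255,155,60,60,5);D=crop('side',315,190,120,100,4)
c=np.zeros((600,800,3),np.uint8)
def grid(im,x0,y0,s):
    for i in range(0,im.shape[1]//s,10):cv2.putText(im,str(x0+i),(i*s,8),0,.3,(0,0,255));cv2.line(im,(i*s,0),(i*s,im.shape[0]),(0,0,255),1) if 0 else [cv2.circle(im,(i*s,j*s),1,(0,0,255),-1) for j in range(0,im.shape[0]//s,10)]
    for j in range(10,im.shape[0]//s,10):cv2.putText(im,str(y0+j),(0,j*s),0,.3,(0,0,255))
    return im
p=np.zeros((500,800,3),np.uint8);p[:300,:300]=grid(A,220,170,5);p[:,300:]=grid(B,345,138,5)
cv2.imwrite('pics/t1.png',p)
p=np.zeros((400,790,3),np.uint8);p[:300,:300]=grid(C,255,155,5);p[:,310:]=grid(D,315,190,4)
cv2.imwrite('pics/s1.png',p)
E
```

```text
(no output)
```

View pics/t1.png

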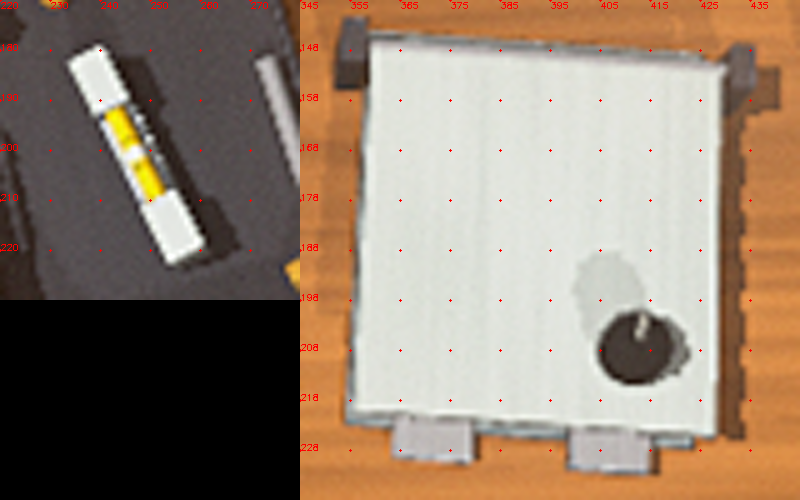

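View pics/s1.png

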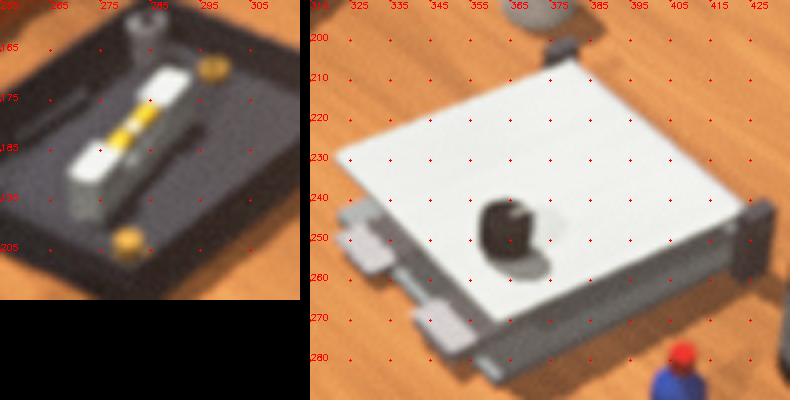

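The close-ups give the level's outer top corners, the four plate corners and the knob in both views. The knob's light pointer mark is visible. I'll triangulate these points.

```bash
cat > h.py <<'E'
from rig import robot
import numpy as np
from scipy.spatial.transform import Rotation as R
K={'side':(514.18,322.12,196.195,[-0.29018496,-1.10690052,1.13802864],[0.84745097,-0.29379788,0.13241514,-0.42187188]),
'top':(463.147,319.866,198.849,[0.24688137,0.00371197,1.46604817],[-0.69737377,0.71113347,-0.06552455,0.0605438])}
def ray(n,p):
    f,cx,cy,o,q=K[n];d=R.from_quat(q).apply([(p[0]-cx)/f,(p[1]-cy)/f,1]);return np.array(o),d/np.linalg.norm(d)
def tri(t,s):
    A=0;b=0;r=[ray('top',t),ray('side',s)]
    for o,d in r: P=np.eye(3)-np.outer(d,d);A=A+P;b=b+P@o
    x=np.linalg.solve(A,b);return x,[np.linalg.norm(np.cross(x-o,d))for o,d in r][0]
def atz(n,p,z): o,d=ray(n,p);return o+d*(z-o[2])/d[2]
def proj(n,X):
    f,cx,cy,o,q=K[n];c=R.from_quat(q).inv().apply(np.array(X)-o);return np.array([cx+f*c[0]/c[2],cy+f*c[1]/c[2]])
def st():
    o=robot.get_obs();M=R.from_quat(o['tool_rot']).as_matrix()
    print('t',o['time'],'p',o['position'].round(4),'yawY',np.arctan2(M[1,1],M[0,1]).round(4),'F',o['ft_force'].round(2),'w',round(o['grip_width'],4),'g',o['grip_force'])
    return o,M
E
python3 - <<'E'
from h import *
np.set_printoptions(precision=4,suppress=True)
T=lambda u,v:(220+u/5-.4,170+v/5-.4);P=lambda u,v:(345+(u-300)/5-.4,138+v/5-.4)
S=lambda u,v:(255+u/5-.4,155+v/5-.4);Q=lambda u,v:(315+(u-310)/4-.4,190+v/4-.4)
print('level',tri(T(136.5,153),S(131,125)))
f=atz('top',T(85,53),.044);n=atz('top',T(188,253),.044);print(f,n,(f+n)/2,np.linalg.norm(f-n),np.arctan2(*(f-n)[1::-1]))
f=atz('side',S(179.5,72),.044);n=atz('side',S(85,177),.044);print(f,n,(f+n)/2,np.linalg.norm(f-n),np.arctan2(*(f-n)[1::-1]))
c=[tri(P(*a),Q(*b)) for a,b in [((370,40),(575,60)),((723,66),(745,203)),((717,436),(497,322)),((356,408),(335,152))]]
for x in c:print(x)
c=np.array([x[0] for x in c]);print([np.linalg.norm(c[i]-c[i-1]) for i in range(4)],c.mean(0))
print('knob',tri(P(637,348),Q(508,213)))
st()
print(robot.get_obs()['q'])
for n in [('bottle',(470,160))]:pass
E
```

```text
level (array([0.505 , 0.2189, 0.0391]), np.float64(0.0007072854342530791))
[0.5678 0.2513 0.044 ] [0.44   0.1861 0.044 ] [0.5039 0.2187 0.044 ] 0.14348565797975418 0.4711551119112484
[0.5687 0.2464 0.044 ] [0.4411 0.1808 0.044 ] [0.5049 0.2136 0.044 ] 0.14349183335377239 0.47519144584045586
(array([ 0.6721, -0.1359,  0.0553]), np.float64(0.002209393563139124))
(array([ 0.6471, -0.3554,  0.0636]), np.float64(0.0006201261737468))
(array([ 0.4129, -0.3357,  0.0696]), np.float64(0.0005334002109561098))
(array([ 0.4342, -0.1169,  0.0713]), np.float64(0.000674143544556622))
[np.float64(0.23922051252664311), np.float64(0.2211160950082392), np.float64(0.23511599076256845), np.float64(0.21989598583481712)] [ 0.5416 -0.236   0.0649]
knob (array([ 0.4644, -0.2836,  0.1071]), np.float64(0.0032240827390768887))
t 0.1 p [0.2792 0.5585 0.2217] yawY 1.1069 F [ 0.02 -0.36  0.22] w 0.0869 g 0.0
[ 0.9284  0.5284  1.4337  0.      1.1814 -0.1785]
```

Careful with the scale: shifts go in shares of 0.8 m and turns go in shares of pi rad. That gives: -0.0295 m / 0.8 = -0.0369, -0.017 m / 0.8 = -0.0213, -0.117 rad / 3.1416 = -0.0372.

```bash
echo '-0.0369,-0.0213,0,0
-0.0369,-0.0213,0,0
-0.0369,-0.0213,0,0
-0.0369,-0.0213,0,0
-0.0369,-0.0213,0,0
-0.0369,-0.0213,0,0
-0.0369,-0.0213,0,0
-0.0369,-0.0213,0,0
-0.0369,-0.0213,0,0
-0.0369,-0.0213,0,0
-0.0369,-0.0213,0,0
-0.0369,-0.0213,0,0
0,0,0.0175,-0.0372
0,0,0.0175,-0.0372
0,0,0.0175,-0.0372
0,0,0.0175,-0.0372
0,0,0.0175,-0.0372
0,0,0.0175,-0.0372
0,0,0.0175,-0.0372
0,0,0.0175,-0.0372' | python3 -m creep 0.087 25; python3 -c "
from h import *;o,M=st();print(np.array([.5045,.217,.1])@M-o['position']@M)"
```

```text
time: 1.77
position: [0.5046, 0.2181, 0.1095]
tool_rot: [-0.237, 0.972, 0.0, -0.0]
ft_force: [-0.2, 0.8, -0.8]
grip_width: 0.0873
grip_force: 0.0
t 1.7667 p [0.5046 0.2181 0.1095] yawY 2.0488 F [-0.2   0.81 -0.78] w 0.0873 g 0.0
[ 0.00053433 -0.00091851  0.00954279]
```

Converted, 0.02 m / 0.8 = 0.025, 0.01 m / 0.8 = 0.0125.

```bash
echo '0,0,0.025,0
0,0,0.025,0
0,0,0.025,0
0,0,0.025,0
0,0,0.0125,0
0,0,0.0075,0
0,0,0.0056,0
0,0,0,0' | python3 -m creep; echo '0,0,0,0
0,0,0,0
0,0,0,0
0,0,0,0
0,0,0,0
0,0,0,0
0,0,0,0
0,0,0,0' | python3 -m creep 0 25
```

```text
time: 2.43
position: [0.5048, 0.2181, 0.0097]
tool_rot: [-0.234, 0.972, -0.0, -0.0]
ft_force: [-0.5, 1.4, 0.5]
grip_width: 0.0868
grip_force: 0.0
time: 3.1
position: [0.5049, 0.2182, 0.0101]
tool_rot: [-0.234, 0.972, -0.0, 0.0]
ft_force: [-0.7, -0.8, 0.5]
grip_width: 0.0417
grip_force: 0.0
```

Converted, 0.0035 m / 0.8 = 0.0044.

```bash
echo '0,0,0.0044,0
0,0,0,0
0,0,0,0
0,0,0,0
0,0,0,0
0,0,0,0
0,0,0,0
0,0,0,0' | python3 -m creep 0 25
```

```text
time: 3.77
position: [0.5048, 0.2181, 0.0065]
tool_rot: [-0.234, 0.972, -0.0, -0.0]
ft_force: [-0.3, 0.2, -1.7]
grip_width: 0.0235
grip_force: 25.0
```

Converted, -0.025 m / 0.8 = -0.0313, -0.02 m / 0.8 = -0.025.

```bash
echo '0,0,-0.0125,0
0,0,-0.0188,0
0,0,-0.025,0
0,0,-0.0313,0
0,0,-0.0313,0
0,0,-0.0313,0
0,0,-0.0313,0' | python3 -m creep; python3 -c "
from h import *;st()
import cv2
c=robot.camera('side')['img'];t=robot.camera('top')['img'];f=lambda i:cv2.resize(i,(400,400),interpolation=2)
cv2.imwrite('pics/lift.png',np.hstack([f(c[80:200,220:340]),f(t[140:260,190:310])])[:,:,::-1])"
```

```text
time: 4.35
position: [0.5044, 0.2181, 0.1534]
tool_rot: [-0.234, 0.972, 0.0, 0.0]
ft_force: [-0.5, -0.5, -2.0]
grip_width: 0.0238
grip_force: 25.0
t 4.35 p [0.5044 0.2181 0.1534] yawY 2.043 F [-0.48 -0.46 -2.03] w 0.0238 g 24.99439719133079
```

View pics/lift.png

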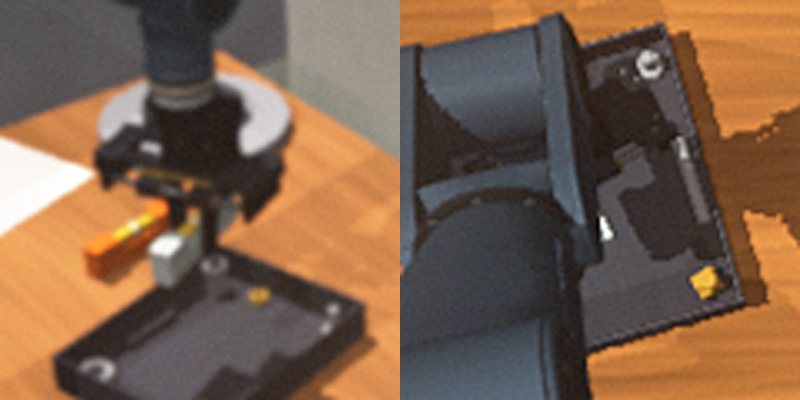

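The level is lifted, with its grey end block showing between the fingers at about (170,260) in the left crop. Next I carry it over the plate.

Converted, -0.031 m / 0.8 = -0.0388, 0.0125 m / 0.8 = 0.0156, 0.111 rad / 3.1416 = 0.0353.

```bash
echo '0.0156,-0.0388,0,0
0.0156,-0.0388,0,0
0.0156,-0.0388,0,0
0.0156,-0.0388,0,0
0.0156,-0.0388,0,0
0.0156,-0.0388,0,0
0.0156,-0.0388,0,0
0.0156,-0.0388,0,0
0.0156,-0.0388,0,0
0.0156,-0.0388,0,0
0.0156,-0.0388,0,0
0.0156,-0.0388,0,0
0,0,0.01,0.0353
0,0,0.01,0.0353
0,0,0.01,0.0353
0,0,0.01,0.0353
0,0,0.01,0.0353
0,0,0,0' | python3 -m creep; python3 -c "
from h import *;o,M=st();print(np.array([.5395,-.1806,.08])@M-o['position']@M)"
```

```text
time: 5.95
position: [0.5385, -0.1804, 0.1092]
tool_rot: [0.042, 0.999, 0.001, -0.002]
ft_force: [0.3, 1.3, -2.8]
grip_width: 0.0239
grip_force: 25.0
t 5.95 p [ 0.5385 -0.1804  0.1092] yawY 1.4858 F [ 0.35  1.28 -2.81] w 0.0239 g 24.99642483657226
[-0.00118769 -0.00021929  0.0291894 ]
```

Converted, 0.015 m / 0.8 = 0.0188, 0.01 m / 0.8 = 0.0125.

```bash
echo '0,0,0.0188,0
0,0,0.0125,0
0,0,0.005,0
0,0,0.0038,0
0,0,0.0038,0
0,0,0.0025,0
0,0,0.0013,0
0,0,0,0' | python3 -m creep
```

```text
time: 6.62
position: [0.5406, -0.1814, 0.0737]
tool_rot: [0.041, 0.999, -0.0, 0.0]
ft_force: [0.0, -0.4, -2.3]
grip_width: 0.0236
grip_force: 25.0
```

Converted, 0.0015 m / 0.8 = 0.0019, 0.001 m / 0.8 = 0.0013.

```bash
echo '0,0,0.0019,0
0,0,0.0013,0
0,0,0,0
0,0,0,0' | python3 -m creep
```

```text
time: 6.95
position: [0.5408, -0.1816, 0.0715]
tool_rot: [0.041, 0.999, -0.0, 0.0]
ft_force: [0.1, -0.1, 0.8]
grip_width: 0.0237
grip_force: 25.0
```

Converted, -0.025 m / 0.8 = -0.0313, -0.02 m / 0.8 = -0.025.

```bash
echo '0,0,0,0
0,0,0,0
0,0,0,0
0,0,0,0
0,0,0,0
0,0,0,0' | python3 -m creep 0.06; echo '0,0,-0.0188,0
0,0,-0.025,0
0,0,-0.0313,0
0,0,-0.0313,0
0,0,0,0' | python3 -m creep; python3 -c "
from h import *;st()
import cv2
c=robot.camera('side')['img'];t=robot.camera('top')['img'];f=lambda i:cv2.resize(i,(400,400),interpolation=2)
cv2.imwrite('pics/placed.png',np.hstack([f(c[180:300,310:430]),f(t[130:250,335:455])])[:,:,::-1])"
```

```text
time: 7.45
position: [0.5405, -0.1814, 0.071]
tool_rot: [0.041, 0.999, -0.0, -0.0]
ft_force: [-1.0, -0.3, -0.6]
grip_width: 0.055
grip_force: 0.0
time: 7.87
position: [0.5435, -0.1829, 0.1607]
tool_rot: [0.041, 0.999, -0.002, 0.004]
ft_force: [1.5, -0.3, -0.6]
grip_width: 0.0601
grip_force: 0.0
t 7.8667 p [ 0.5435 -0.1829  0.1607] yawY 1.4882 F [ 1.52 -0.32 -0.61] w 0.0601 g 0.0
```

View pics/placed.png

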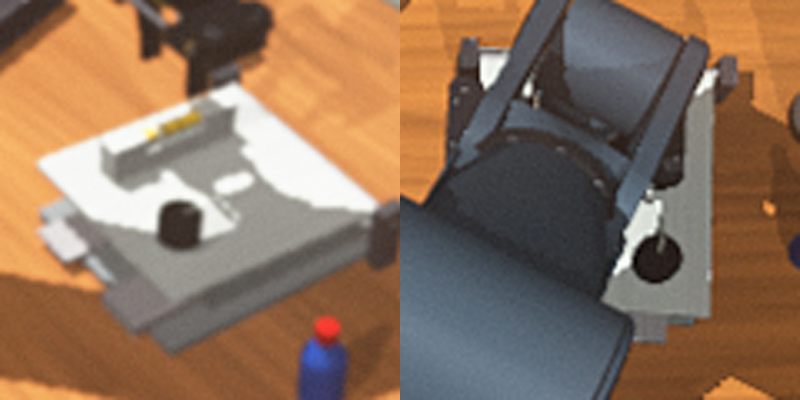

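The level stands lengthways on the bare half, vial up, and has been let go. The left crop shows it from (105,150) to (235,110). Next I press the foot-side end with the fingers shut. The gripper has to be turned 90° so its body doesn't hide the vial from the side camera.

```bash
python3 -c "
from h import *;o,M=st();print(o['q'].round(3));print((np.array([.487,-.177,.12])-o['position'])@M)
print(atz('top',(460,203),.06),atz('top',(467,160),.1))"
```

```text
t 7.9667 p [ 0.5411 -0.1816  0.157 ] yawY 1.488 F [ 0.52  1.   -0.44] w 0.0602 g 0.0
[-0.52   0.539  1.637  0.     0.964 -2.008]
[0.05433438 0.00017287 0.03691465]
[ 0.47924315 -0.44076826  0.06      ] [ 0.60505239 -0.45931385  0.1       ]
```

Converted, 0.0181 m / 0.8 = 0.0226, 0.006 m / 0.8 = 0.0075, 0.121 rad / 3.1416 = 0.0385.

```bash
echo '0.0226,0,0,0
0.0226,0,0,0
0.0226,0,0,0
0,0,0,0.0385
0,0,0,0.0385
0,0,0,0.0385
0,0,0,0.0385
0,0,0,0.0385
0,0,0,0.0385
0,0,0,0.0385
0,0,0,0.0385
0,0,0.0075,0.0385
0,0,0.0075,0.0385
0,0,0.0075,0.0385
0,0,0.0075,0.0385
0,0,0.0075,0.0385
0,0,0.005,0' | python3 -m creep 0 10;echo '0,0,0.0038,0
0,0,0.0038,0
0,0,0.0038,0
0,0,0.0038,0
0,0,0.0038,0
0,0,0,0' | python3 -m creep
```

```text
time: 9.38
position: [0.4851, -0.1761, 0.1201]
tool_rot: [0.737, 0.676, -0.0, -0.002]
ft_force: [-0.2, -0.6, 0.0]
grip_width: 0.0006
grip_force: 0.0
time: 9.88
position: [0.4859, -0.1767, 0.1067]
tool_rot: [0.736, 0.677, -0.0, -0.001]
ft_force: [-1.6, 0.3, 2.8]
grip_width: 0.0005
grip_force: 1.1
```

Converted, 0.002 m / 0.8 = 0.0025.

```bash
for i in 1; do echo '0,0,0.0025,0
0,0,0.0025,0
0,0,0,0
0,0,0,0' | python3 -m creep; echo '0,0,0.0025,0
0,0,0.0025,0
0,0,0,0
0,0,0,0' | python3 -m creep;done
```

```text
time: 10.22
position: [0.486, -0.1767, 0.1045]
tool_rot: [0.736, 0.677, -0.0, -0.0]
ft_force: [-4.0, 1.5, 12.8]
grip_width: 0.0004
grip_force: 6.3
time: 10.55
position: [0.4859, -0.1767, 0.1036]
tool_rot: [0.736, 0.677, -0.0, 0.0]
ft_force: [-9.4, 4.1, 37.2]
grip_width: 0.0004
grip_force: 18.4
```

Converted, -0.002 m / 0.8 = -0.0025.

```bash
echo '0,0,-0.0025,0
0,0,-0.0025,0
0,0,0,0
0,0,0,0
0,0,0,0
0,0,0,0
0,0,0,0
0,0,0,0
0,0,0,0
0,0,0,0
0,0,0,0
0,0,0,0
0,0,0,0
0,0,0,0' | python3 -m creep; python3 - <<'E'
from h import *
import cv2
st()
I=[robot.camera('side')['img'] for _ in range(4)];c=np.mean(I,0).astype(np.uint8);cv2.imwrite('pics/b1full.png',c[:,:,::-1])
t=robot.camera('top')['img']
cv2.imwrite('pics/b1.png',np.hstack([cv2.resize(c[200:245,330:390],None,fx=9,fy=9,interpolation=2),cv2.resize(t[150:204,370:397],None,fx=7.5,fy=7.5,interpolation=2)])[:,:,::-1])
for s in np.arange(-.03,.031,.01):print(round(s,3),((proj('side',[.5405+s*.9967,-.1815-s*.0815,.097])-[330,200])*9).round())
E
```

```text
time: 11.72
position: [0.4864, -0.1769, 0.1041]
tool_rot: [0.736, 0.677, -0.0, 0.0]
ft_force: [-3.6, 1.8, 13.3]
grip_width: 0.0005
grip_force: 6.7
t 11.7167 p [ 0.4864 -0.1769  0.1041] yawY -0.0847 F [-3.61  1.81 13.25] w 0.0005 g 6.657058484852314
-0.03 [198. 193.]
-0.02 [221. 182.]
-0.01 [245. 172.]
0.0 [268. 161.]
0.01 [291. 151.]
0.02 [314. 141.]
0.03 [337. 130.]
```

View pics/b1.png

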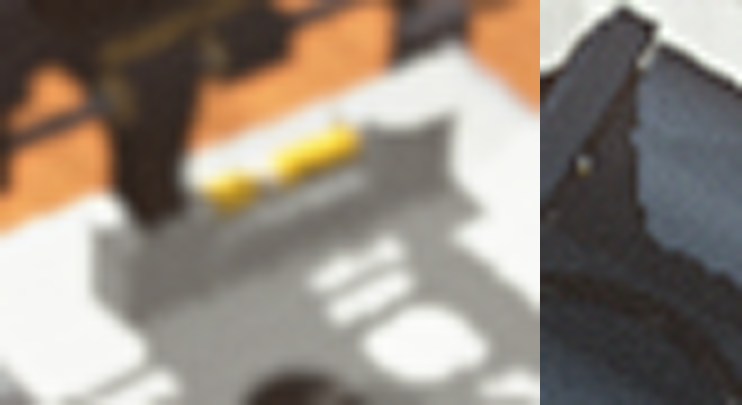

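The bubble shows as a white gap in the vial at about (263,180). The vial runs from (205,190) to (358,142), so the bubble sits roughly 7 mm towards the foot. The foot is too long, which fits the pressed height, so the knob must turn anticlockwise. I'll get the profile along the vial.

```bash
cat >> h.py <<'E'
import cv2
def prof(im,ys=(-1.5,-1,-.5,0,.5,1,1.5)):
    "RGB along vial line, s in mm"
    im=im.astype(np.float32);a=np.array([330+205/9-.5,200+192/9-.5]);b=np.array([330+358/9-.5,200+143/9-.5])
    u=(b-a)/np.linalg.norm(b-a);n=np.array([-u[1],u[0]]);L=np.linalg.norm(b-a)
    for k in np.arange(-2,L+2,.7):
        p=[a+u*k+n*y for y in ys];v=np.mean([cv2.getRectSubPix(im,(1,1),tuple(map(float,q)))[0,0] for q in p],0)
        print(round(k,1),v.round().astype(int))
E
python3 - <<'E'
from h import *
prof(cv2.imread('pics/b1full.png')[:,:,::-1].copy(),(-.7,0,.7))
E
```

```text
-2.0 [106  99  92]
-1.3 [137 131 117]
-0.6 [166 155 128]
0.1 [193 176 129]
0.8 [213 190 119]
1.5 [224 197 106]
2.2 [228 200 100]
2.9 [228 198  95]
3.6 [221 192  95]
4.3 [218 191 105]
5.0 [217 194 124]
5.7 [219 201 152]
6.4 [222 208 174]
7.1 [227 215 183]
7.8 [233 217 167]
8.5 [234 214 137]
9.2 [234 208 101]
9.9 [230 198  78]
10.6 [223 190  68]
11.3 [216 183  65]
12.0 [215 181  65]
12.7 [217 183  64]
13.4 [217 184  63]
14.1 [216 182  64]
14.8 [213 179  63]
15.5 [211 175  59]
16.2 [206 170  63]
16.9 [197 164  72]
17.6 [180 154  91]
18.3 [160 143 108]
19.0 [144 135 118]
19.7 [134 131 123]
```

Converted, -0.027 m / 0.8 = -0.0338, -0.003 m / 0.8 = -0.0038.

```bash
echo '0,0,-0.0125,0
0,0,-0.025,0
0,0,-0.025,0
-0.0338,-0.0038,0,0
-0.0338,-0.0038,0,0
-0.0338,-0.0038,0,0
-0.0338,-0.0038,0,0
0,0,0,0
0,0,0,0
0,0,0,0
0,0,0,0' | python3 -m creep 0.065 30; python3 -c "
from h import *;o,M=st();print((np.array([.465,-.284,.08])-o['position'])@M)"
```

```text
time: 12.88
position: [0.4652, -0.2823, 0.1528]
tool_rot: [0.736, 0.677, 0.0, -0.001]
ft_force: [0.5, 0.1, -0.1]
grip_width: 0.0621
grip_force: 0.0
t 12.8833 p [ 0.4652 -0.2823  0.1528] yawY -0.0842 F [ 0.54  0.06 -0.09] w 0.0621 g 0.0
[-1.76513453e-03 -2.17127347e-05  7.27489593e-02]
```

Converted, 0.02 m / 0.8 = 0.025, 0.015 m / 0.8 = 0.0188.

```bash
echo '-0.0021,0,0.025,0
0,0,0.025,0
0,0,0.0188,0
0,0,0.0125,0
0,0,0.0075,0
0,0,0,0' | python3 -m creep; echo '0,0,0,0
0,0,0,0
0,0,0,0
0,0,0,0
0,0,0,0
0,0,0,0' | python3 -m creep 0 30
```

```text
time: 13.38
position: [0.4648, -0.284, 0.081]
tool_rot: [0.736, 0.677, -0.0, -0.001]
ft_force: [-0.3, -0.8, -0.5]
grip_width: 0.0651
grip_force: 0.0
time: 13.88
position: [0.4636, -0.2852, 0.0823]
tool_rot: [0.736, 0.677, -0.001, -0.001]
ft_force: [-5.8, -2.5, 0.9]
grip_width: 0.0419
grip_force: 29.7
```

Converted, -0.1 rad / 3.1416 = -0.0318.

```bash
echo '0,0,0,-0.0318
0,0,0,-0.0318
0,0,0,-0.0318
0,0,0,-0.0318
0,0,0,-0.0318
0,0,0,-0.0318
0,0,0,-0.0318
0,0,0,-0.0318
0,0,0,-0.0318
0,0,0,-0.0318
0,0,0,-0.0318
0,0,0,-0.0318
0,0,0,0' | python3 -m creep;python3 -c "
from h import *;o,M=st();print(o['moment'])";  echo '0,0,0,0
0,0,0,0
0,0,0,0
0,0,0,0' | python3 -m creep 0.065; echo '0,0,-0.025,0
0,0,-0.0313,0
0,0,-0.0375,0.0382
0,0,0,0.0382
0,0,0,0.0382
0,0,0,0.0382
0,0,0,0.0382
0,0,0,0.0382
0,0,0,0.0382
0,0,0,0.0382
0,0,0,0.0382
0,0,0,0.0382' | python3 -m creep 0 10;python3 -c "
from h import *;o,M=st();print((np.array([.4864,-.1769,.12])-o['position'])@M)"
```

```text
time: 14.97
position: [0.4637, -0.2851, 0.0822]
tool_rot: [0.224, 0.975, 0.0, -0.001]
ft_force: [-5.9, -2.5, 2.1]
grip_width: 0.0413
grip_force: 29.8
t 14.9667 p [ 0.4637 -0.2851  0.0822] yawY 1.1182 F [-5.87 -2.5   2.07] w 0.0413 g 29.80112446064595
[-0.14162503  0.91622426  0.12671754]
time: 15.3
position: [0.4658, -0.2853, 0.0822]
tool_rot: [0.226, 0.974, -0.0, 0.001]
ft_force: [-0.0, -0.2, 0.1]
grip_width: 0.0599
grip_force: 0.0
time: 16.3
position: [0.4655, -0.285, 0.1571]
tool_rot: [0.739, 0.674, 0.0, 0.0]
ft_force: [0.5, 0.3, -0.3]
grip_width: 0.0017
grip_force: 0.0
t 16.3 p [ 0.4655 -0.285   0.1571] yawY -0.0912 F [ 0.51  0.3  -0.3 ] w 0.0017 g 0.0
[0.10956108 0.01091875 0.03708206]
```

Converted, 0.0274 m / 0.8 = 0.0343, 0.016 m / 0.8 = 0.02.

```bash
echo '0.0343,0.0035,0,0
0.0343,0.0035,0,0
0.0343,0.0035,0,0
0.0343,0.0035,0,0
0,0,0.02,0
0,0,0.02,0
0,0,0.0125,0
0,0,0.005,0
0,0,0.005,0
0,0,0.0025,0
0,0,0,0
0,0,0,0' | python3 -m creep; echo '0,0,0.0025,0
0,0,0.0025,0
0,0,0,0
0,0,0,0' | python3 -m creep
```

```text
time: 17.3
position: [0.4856, -0.1772, 0.1054]
tool_rot: [0.737, 0.676, 0.0, 0.0]
ft_force: [-1.8, 1.6, 2.1]
grip_width: 0.0006
grip_force: 1.1
time: 17.63
position: [0.4855, -0.1772, 0.1011]
tool_rot: [0.736, 0.676, -0.0, 0.0]
ft_force: [-3.0, -0.7, 2.3]
grip_width: 0.0001
grip_force: 1.4
```

Converted, 0.001 m / 0.8 = 0.0013.

```bash
echo '0,0,0.0013,0
0,0,0.0013,0
0,0,0,0
0,0,0,0' | python3 -m creep;echo '0,0,0.0006,0
0,0,0,0
0,0,0,0
0,0,0,0
0,0,0,0
0,0,0,0
0,0,0,0
0,0,0,0
0,0,0,0
0,0,0,0
0,0,0,0
0,0,0,0
0,0,0,0
0,0,0,0
0,0,0,0' | python3 -m creep
```

```text
time: 17.97
position: [0.4856, -0.1771, 0.1]
tool_rot: [0.736, 0.677, -0.0, 0.0]
ft_force: [-3.5, -0.0, 10.6]
grip_width: 0.0005
grip_force: 5.2
time: 19.22
position: [0.4856, -0.1771, 0.1]
tool_rot: [0.736, 0.677, -0.0, 0.001]
ft_force: [-5.1, 0.8, 12.9]
grip_width: 0.0002
grip_force: 6.8
```

```bash
python3 - <<'E'
from h import *
c=np.mean([robot.camera('side')['img'] for _ in range(6)],0)
cv2.imwrite('pics/b2full.png',c[:,:,::-1].astype(np.uint8))
cv2.imwrite('pics/b2.png',cv2.resize(c[200:245,330:390].astype(np.uint8),None,fx=9,fy=9,interpolation=2)[:,:,::-1])
prof(c,(.3,1,1.7));st()
E
```

```text
-2.0 [129 119  96]
-1.3 [162 148 110]
-0.6 [189 170 114]
0.1 [205 182 112]
0.8 [213 186 105]
1.5 [213 184  97]
2.2 [209 179  91]
2.9 [207 177  86]
3.6 [209 177  81]
4.3 [214 181  77]
5.0 [218 183  75]
5.7 [222 188  78]
6.4 [221 192  97]
7.1 [223 200 126]
7.8 [223 207 156]
8.5 [221 207 170]
9.2 [218 202 163]
9.9 [212 191 134]
10.6 [208 180  97]
11.3 [206 172  72]
12.0 [205 169  60]
12.7 [203 168  60]
13.4 [202 166  60]
14.1 [198 162  60]
14.8 [192 157  59]
15.5 [188 154  59]
16.2 [181 150  65]
16.9 [169 142  78]
17.6 [150 131  92]
18.3 [132 121 103]
19.0 [124 118 108]
19.7 [121 117 112]
t 19.5167 p [ 0.4856 -0.1771  0.1   ] yawY -0.0847 F [-5.26  0.26 13.13] w 0.0006 g 6.8395620316732675
```

View pics/b2.png

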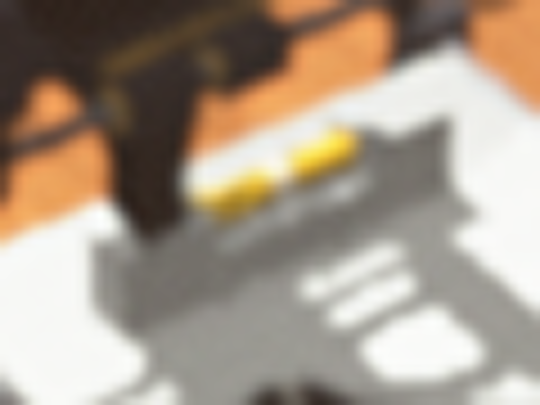

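The bubble has moved to about (282,170), near the middle of the vial at (195..358). The vial's left end may be partly hidden, so I'll check the slope by touch, pressing the hinge-side end at the same force.

Converted, 0.026 m / 0.8 = 0.0325, -0.015 m / 0.8 = -0.0188.

```bash
echo '0,0,-0.0125,0
0,0,-0.0188,0
0,0.0325,0,0
0,0.0325,0,0
0,0.0325,0,0
0,0.0325,0,0
0,0,0.0125,0
0,0,0.0088,0
0,0,0.0038,0
0,0,0.0025,0
0,0,0.0025,0
0,0,0,0
0,0,0,0' | python3 -m creep; echo '0,0,0.0013,0
0,0,0,0
0,0,0,0
0,0,0,0
0,0,0,0' | python3 -m creep
```

```text
time: 20.6
position: [0.5878, -0.1854, 0.1005]
tool_rot: [0.737, 0.676, -0.0, -0.001]
ft_force: [-1.2, 1.1, 6.3]
grip_width: 0.0004
grip_force: 3.3
time: 21.02
position: [0.5877, -0.1855, 0.1003]
tool_rot: [0.737, 0.676, -0.0, -0.001]
ft_force: [-2.1, 0.7, 10.5]
grip_width: 0.0003
grip_force: 5.5
```

Converted, 0.0006 m / 0.8 = 0.0008.

```bash
echo '0,0,0.0008,0
0,0,0,0
0,0,0,0
0,0,0,0
0,0,0,0
0,0,0,0
0,0,0,0
0,0,0,0
0,0,0,0
0,0,0,0
0,0,0,0
0,0,0,0' | python3 -m creep;  python3 - <<'E'
from h import *
c=np.mean([robot.camera('side')['img'] for _ in range(6)],0)
cv2.imwrite('pics/b3.png',cv2.resize(c[195:245,325:395].astype(np.uint8),None,fx=11,fy=11,interpolation=2)[:,:,::-1])
np.set_printoptions(suppress=True);print(robot.get_obs()['position'])
for X in [(-.072,-.012,.04),(-.072,.012,.04),(-.032,-.012,.04),(-.032,.012,.04),(.032,-.012,.04),(.032,.012,.04),(.072,-.012,.04),(0,0,.0315),(0,0,.0385)]:
    w=[.5405+X[0]*.9967+X[1]*.0815,-.1815-X[0]*.0815+X[1]*.9967,.06+X[2]]
    print(X,((proj('side',w)-[325,195]+.5)*11).round())
E
```

```text
time: 22.02
position: [0.5877, -0.1855, 0.1002]
tool_rot: [0.737, 0.676, -0.0, -0.0]
ft_force: [-3.3, 0.9, 14.7]
grip_width: 0.0001
grip_force: 7.0
[ 0.58771465 -0.18547344  0.10025764]
(-0.072, -0.012, 0.04) [205. 366.]
(-0.072, 0.012, 0.04) [156. 320.]
(-0.032, -0.012, 0.04) [322. 313.]
(-0.032, 0.012, 0.04) [272. 268.]
(0.032, -0.012, 0.04) [504. 231.]
(0.032, 0.012, 0.04) [453. 187.]
(0.072, -0.012, 0.04) [614. 181.]
(0, 0, 0.0315) [388. 272.]
(0, 0, 0.0385) [388. 254.]
```

View pics/b3.png

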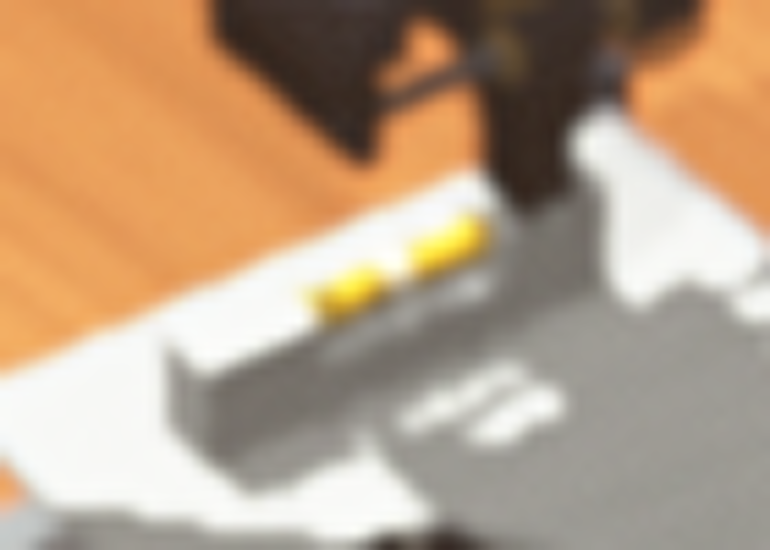

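The level's near corner at (210,376) puts the vial middle at about (392,263), and the bubble is at (397,263), about +1.5 mm towards the hinge. Touch gives +0.8 mm. That is inside the limit, but I'll trim the knob by about +0.2 rad for margin.

Converted, -0.025 m / 0.8 = -0.0313, -0.0228 m / 0.8 = -0.0285.

```bash
echo '0,0,-0.0125,0
0,0,-0.025,0
0,0,-0.0313,0
-0.0274,-0.0285,0,0
-0.0274,-0.0285,0,0
-0.0274,-0.0285,0,0
-0.0274,-0.0285,0,0
-0.0274,-0.0285,0,0
0,0,0,0
0,0,0,0
0,0,0,0' | python3 -m creep 0.065 30; python3 -c "
from h import *;o,M=st();print((np.array([.465,-.285,.081])-o['position'])@M)"
```

```text
time: 23.23
position: [0.466, -0.2848, 0.153]
tool_rot: [0.737, 0.676, 0.0, -0.0]
ft_force: [-0.4, 0.7, 0.4]
grip_width: 0.0621
grip_force: 0.0
t 23.2333 p [ 0.466  -0.2848  0.153 ] yawY -0.0862 F [-0.45  0.7   0.44] w 0.0621 g 0.0
[-0.00030662 -0.0009318   0.07196501]
```

Converted, 0.02 m / 0.8 = 0.025, 0.015 m / 0.8 = 0.0188.

```bash
echo '0,0,0.025,0
0,0,0.025,0
0,0,0.0188,0
0,0,0.0125,0
0,0,0.0075,0
0,0,0,0' | python3 -m creep; echo '0,0,0,0
0,0,0,0
0,0,0,0
0,0,0,0
0,0,0,0
0,0,0,0' | python3 -m creep 0 30;echo '0,0,0,0.0223
0,0,0,0.0223
0,0,0,0.0223
0,0,0,0
0,0,0,0' | python3 -m creep;echo '0,0,0,0
0,0,0,0
0,0,0,0
0,0,0,0' | python3 -m creep 0.065; echo '0,0,-0.025,0
0,0,-0.0313,0
0,0,-0.0375,-0.0334
0,0,0,-0.0334
0,0,0,0
0,0,0,0
0,0,0,0
0,0,0,0
0,0,0,0' | python3 -m creep 0 10;python3 -c "
from h import *;o,M=st();print((np.array([.4864,-.1769,.12])-o['position'])@M)"
```

```text
time: 23.73
position: [0.4663, -0.284, 0.0808]
tool_rot: [0.736, 0.677, -0.0, -0.001]
ft_force: [-0.7, 1.3, 0.7]
grip_width: 0.0652
grip_force: 0.0
time: 24.23
position: [0.4635, -0.285, 0.0821]
tool_rot: [0.736, 0.677, -0.002, -0.002]
ft_force: [-7.1, -2.1, 1.8]
grip_width: 0.0417
grip_force: 29.8
time: 24.65
position: [0.4636, -0.285, 0.0821]
tool_rot: [0.803, 0.596, -0.002, -0.002]
ft_force: [-6.7, -3.7, 1.4]
grip_width: 0.0415
grip_force: 29.7
time: 24.98
position: [0.4669, -0.2855, 0.0823]
tool_rot: [0.803, 0.595, 0.0, 0.001]
ft_force: [0.6, 0.8, 0.6]
grip_width: 0.0601
grip_force: 0.0
time: 25.73
position: [0.4659, -0.2847, 0.156]
tool_rot: [0.737, 0.676, -0.0, -0.001]
ft_force: [-0.5, 0.2, 0.1]
grip_width: 0.0128
grip_force: 0.0
t 25.7333 p [ 0.4659 -0.2847  0.156 ] yawY -0.0861 F [-0.52  0.24  0.09] w 0.0128 g 0.0
[0.10914846 0.01123356 0.03609053]
```

Careful with the scale: shifts go in shares of 0.8 m and turns go in shares of pi rad. That gives: 0.0273 m / 0.8 = 0.0341, 0.016 m / 0.8 = 0.02.

```bash
echo '0.0341,0.0035,0,0
0.0341,0.0035,0,0
0.0341,0.0035,0,0
0.0341,0.0035,0,0
0,0,0.02,0
0,0,0.02,0
0,0,0.0125,0
0,0,0.005,0
0,0,0.005,0
0,0,0.0025,0
0,0,0.0025,0
0,0,0.0013,0
0,0,0,0
0,0,0,0' | python3 -m creep; echo '0,0,0.0013,0
0,0,0.0006,0
0,0,0,0
0,0,0,0' | python3 -m creep
```

```text
time: 26.9
position: [0.4868, -0.1776, 0.1023]
tool_rot: [0.737, 0.676, 0.0, 0.0]
ft_force: [-1.2, -0.7, 3.0]
grip_width: 0.0005
grip_force: 1.3
time: 27.23
position: [0.4869, -0.1776, 0.1009]
tool_rot: [0.736, 0.677, -0.0, 0.0]
ft_force: [-2.4, -0.2, 4.2]
grip_width: 0.0005
grip_force: 2.5
```

Converted, 0.001 m / 0.8 = 0.0013, 0.0003 m / 0.8 = 0.0004.

```bash
echo '0,0,0.0013,0
0,0,0.0004,0
0,0,0,0
0,0,0,0
0,0,0,0
0,0,0,0
0,0,0,0
0,0,0,0
0,0,0,0
0,0,0,0
0,0,0,0
0,0,0,0
0,0,0,0
0,0,0,0
0,0,0,0
0,0,0,0
0,0,0,0
0,0,0,0' | python3 -m creep;  python3 - <<'E'
from h import *
c=np.mean([robot.camera('side')['img'] for _ in range(6)],0)
cv2.imwrite('pics/b4.png',cv2.resize(c[195:245,325:395].astype(np.uint8),None,fx=11,fy=11,interpolation=2)[:,:,::-1])
prof(c,(.3,1,1.7));st()
E
```

```text
time: 28.73
position: [0.4869, -0.1776, 0.1007]
tool_rot: [0.736, 0.677, -0.0, 0.001]
ft_force: [-4.2, 0.1, 13.2]
grip_width: 0.0004
grip_force: 6.8
-2.0 [121 112  93]
-1.3 [153 139 107]
-0.6 [180 160 109]
0.1 [198 172 101]
0.8 [208 177  91]
1.5 [211 179  82]
2.2 [208 176  80]
2.9 [206 175  81]
3.6 [207 174  80]
4.3 [206 172  76]
5.0 [201 169  76]
5.7 [197 167  85]
6.4 [201 177 114]
7.1 [210 193 146]
7.8 [217 205 171]
8.5 [219 205 171]
9.2 [215 197 150]
9.9 [206 181 113]
10.6 [195 164  80]
11.3 [189 156  62]
12.0 [192 158  58]
12.7 [195 160  59]
13.4 [197 161  60]
14.1 [193 158  61]
14.8 [188 154  61]
15.5 [184 150  62]
16.2 [179 147  68]
16.9 [171 145  86]
17.6 [161 143 106]
18.3 [150 141 123]
19.0 [140 136 126]
19.7 [130 127 120]
t 29.0333 p [ 0.4869 -0.1776  0.1007] yawY -0.0846 F [-4.53  0.3  14.26] w 0.0006 g 6.838705628179014
```

View pics/b4.png

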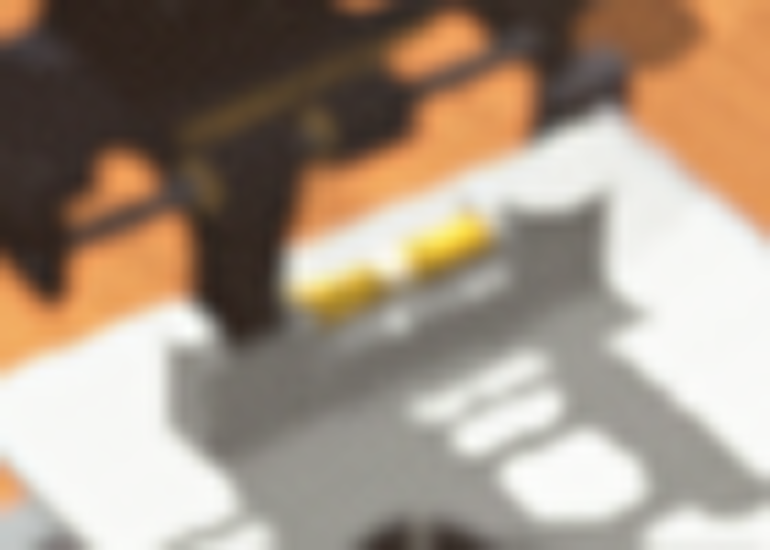

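The bubble lies at about (395,262). In the profile the two black lines dip at 5.7 and 11.2, so the middle is 8.45; the bubble is at about 8.1, which is 1 mm off. The press is a steady 13–14 N, so I'm handing in.

```bash
python3 -c "
from rig import robot;print(robot.hand_in())"
```

```text
the job is handed in; nothing more can be done
None
```

I handed the job in at about 29 s with the level held down on the plate at 13–14 N and the bubble measured about 1 mm off centre; foot contact is inferred from the press force, and no verdict came back.

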